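# Airing a mothproofing canister: bayonet lid held half way

## Robot

A 7-joint arm with a two-finger parallel gripper is mounted at the origin on a cart in front of the work surface, level with it; the furniture and walls round the work are solid. World frame = base frame: x ahead of the robot, y to its left, z up, the work surface at z = 0. Lengths are in m, angles in rad, forces in N, time in s.
With the tool pointing down it reaches from about 0.4 to 0.875 m from the base axis. Payload 19.3 kg.
Tool frame: the origin (TCP) lies midway between the tips of the shut fingers; the grasp point (between the pads) lies 19 mm behind it; z points along the fingers, y is the line along which they close (so a half turn about z gives the same grasp; the last joint's range is limited). The gripper opens to 85 mm and grips with 20 to 120 N. Pads are 22 mm wide; open, the fingers measure 114 mm over their backs; the gripper's body (76 mm by 85 mm) begins 54 mm behind the grasp point. The pads swing forward as they close: fully open they stand 13 mm farther back than shut.
Start: joints at [1.129, 0.521, -0.036, 1.599, 0.021, 1.021, -0.113], TCP at [0.227, -0.582, 0.231] pointing down, gripper open.
Joint ranges: [-2.91, 2.91], [-0.3, 2.13], [-1.5, 1.42], [0.17, 2.43], [-1.26, 4.41], [0.16, 1.93], [-2.52, 2.52]. Speed limits (rad/s): [1.89, 1.89, 2.39, 2.39, 3.01, 3.01, 3.01].

## Interface

Orientations are given as [roll, pitch, yaw] about the fixed x, y, z axes, in that order (R = Rz(yaw) Ry(pitch) Rx(roll)).
In Python, from workcell import bot, eyes, telemetry gives the robot as it stands (bot), with the cameras (eyes) and the readings (telemetry).
- The arm moves only by the tool hand_motion, called as a command line: name --argument value ..., lists and objects as JSON in quotes. Schema: {"type":"object","properties":{"motion":{"type":"string"},"squeeze":{"type":"number"},"only":{"type":"string"},"quiet":{"type":"boolean"},"lines":{"type":"string"}},"required":["motion"],"additionalProperties":false}. motion is a string of 1 to 5 rows, parted by a bar, with the numbers parted by commas; each row has 7 numbers: the finger opening in m, then dx, dy, dz in shares of 50 cm (1.0 is 50 cm), then a rotation vector rx, ry, rz in a scale on which 1.0 is pi rad; each row is the pose to reach, as a shift and turn from the pose commanded when the call began, along the tool's axes at that moment; what a row does not reach only later rows make up. A row lasts 1/8 s, in which the tool goes at most 0.0625 m and 0.188 rad, less where a joint would pass 70% of its speed; a pose out of reach is approached as far as the arm can. The fingers move at their own pace and stop on an object; squeeze is the grip in N (left out, the last holds). Time passes only in rows, so rows that do not move let the fingers close. The tool returns the time, the measured TCP pose, the force, the opening and the grip force at its end. only (a regular expression) keeps the lines of the reply that match it, lines (a string "A,B") keeps lines A to B, and quiet returns only ok. A shift or turn number past 1, either way, is cut back to 1. Input that does not fit is refused with a message, and nothing moves.
- telemetry.observe(): the state, without advancing time (a new reading comes with each control period).
- eyes.grab_frame(name): name is "scene" or "top" or "wrist"; returns the picture (400x640x3 uint8, blue, green, red); there is no depth.
- eyes.calibration(name): a dict with "vfov" (degrees; the focal length in pixels is half the picture's height over the tangent of half this angle, whatever the lens; pixels are square), "cx", "cy" (the principal point, pixels), "eye" and "attitude" of the camera in the world. Camera axes: x right, y down, z forward; pixel columns grow to the right and rows downward; lengths in m; the calibration is good to about 2 mm. The wrist camera is an equidistant fisheye: a pixel r from the principal point sees the ray r / f radians off the axis. A picture is of the moment at which its call begins: read the wrist's pose just before it. calibration takes no time and is no camera call; for the wrist camera it gives the pose at the moment of the call.
- bot.job_done(): hands the job in; it is judged then, once.
The state is a dict: "clock": time; "qpos": joint angles; "qd": joint speeds; "joint_efforts": joint torques, N m; "position": TCP position; "tool_rot": TCP orientation; "force": force on the tool from outside, world axes, zero at the start; "moment": the same for the moment, N m; "grip_width": finger opening in m; "finger_force": force on a finger pad.
Only numpy, scipy, OpenCV 4.12 (cv2) and the standard library are available. Lean on these libraries where they do the work, as an engineer would, in place of code of your own. Each camera call takes 0.05 s, during which the arm holds its last target. There are 200 camera calls.

## Task

Put the bayonet lid on the mothproofing canister and twist it clockwise half way, to the single rib that marks the airing position, 45 degrees from where it goes in; do not turn it on until the lock clicks. A spring turns the lid back if it is let go, so finish while still gripping the lid and holding it there, fully down on the canister. Leave the other things on the counter where they are.

Things in the scene. Friction and masses are not known exactly. Their poses are not given: they have to be found in the camera images.
- lid: Loose upright bayonet lid, 90 g. Origin: centre of its underside, z up. A steel plug, radius 30, height 0 to 14 mm, has at its foot two lugs at +x and -x, 10 wide, 6 high, reaching 37 mm from the axis; wooden disc of radius 42 at height 14 to 22; bar grip along x, 48 long, 14 thick, height 22 to 53, so it points at the lugs, as do two pointers on the disc. A half turn about z changes nothing.
- lid_grip (a point): Point to grip: on the lid's axis, 44 mm above its underside, inside the bar grip; pinch the bar across its 14 mm thickness (the lid's y).
- canister: Fixed round open canister, outer radius 46, height 90 mm. Origin: centre of its foot, z up. The 6 mm thick lip at its mouth has an opening of radius 32 mm with two slots at +x and -x, 15 wide, reaching 40 mm from the axis, for the lid's lugs. A half turn about z changes nothing.
- mouth (a point): Centre of the canister's mouth, level with its rim. The lid goes straight down until its disc rests on the rim: its origin is then 14 mm below this point, 76 mm above the canister's foot. Then it turns clockwise seen from above (negative about z), lugs under the lip; the other way is blocked. A quarter turn in all to the lock.
- half_mark (a point): Top of one of the two single upright ribs on the canister's outer wall, each 45 degrees clockwise of a slot: the half-way mark to which the lid's pointers and bar turn. A pair of close ribs 90 degrees clockwise of each slot marks the lock.
- carrier (a joint): Turn of the sprung carrier inside the canister, rad, 0 at rest, growing clockwise. The lugs meet it after about 0.06 rad and push it along (it reads 0.06 less than the lid's turn, 0.73 at half way); its spring, 0.08 N m per rad, turns a released lid back to 0.3 or less. Sprung balls catch the lugs and the lock starts to click in from 1.1 rad; travel ends at 1.5.
- stitch_tin: Bystander: marker tin, round, flat, 64 mm across, 25 mm high; origin at the centre of its underside.
- spool: Bystander: upright thread spool, 31 mm across, 52 mm high; origin at the centre of its underside.
- small_carton: Bystander: small notions carton, 42x62x24 mm; origin at the centre of its underside.

How it is judged:
By the outcome, as a careful person would: the job done as asked, in the order asked, and still so for the second after the job is handed in, while the arm keeps its last pose, push and grip.
It also fails if it takes over 40 s, if anything falls off the work surface, if the arm or the gripper's body presses on something with over 40 N, if the wrist force passes 120 N, or if a joint passes its speed limit or range.

## Working session

There is one attempt and no reset: what is moved stays moved. The work goes in short steps, Python scripts to look and compute and a tool call to move; the robot and the scene stay as the last step left them, time stands still between calls to the robot, and variables do not carry over. Pictures are saved under pics/ and viewed, at most 10 in all, crops included, and the job is handed in when it is done.

```bash
ls; mkdir -p pics; python3 - <<'E'
from workcell import bot, eyes, telemetry
import cv2
s=telemetry.observe();print(s)
for n in("top","scene"):
    cv2.imwrite(f"pics/{n}0.png",eyes.grab_frame(n));print(n,eyes.calibration(n))
E
```

```text
pics
workcell.py
{'clock': 0.0, 'qpos': array([ 1.12880544,  0.52205428, -0.03630959,  1.60000272,  0.02118124,
        1.0211183 , -0.11276844]), 'qd': array([-0.00051735, -0.00048914, -0.00145013,  0.00028279, -0.00073913,
       -0.00038069,  0.00018293]), 'joint_efforts': array([ 1.27538580e-03, -9.27122927e+01,  1.98049307e+00, -3.69928086e+01,
        1.80504424e-02,  8.26178351e-03,  8.40428152e-05]), 'position': array([ 0.22688625, -0.5819907 ,  0.23070274]), 'tool_rot': array([-3.14039696e+00,  7.93004533e-05,  3.71787175e-01]), 'force': array([ 0.04303793, -0.59666288,  0.07874043]), 'moment': array([-0.00368866,  0.03270416,  0.03010789]), 'finger_force': 0.0, 'grip_width': 0.08578747638705495}
top {'vfov': 55.49823439698014, 'cx': 320.8591111966781, 'cy': 197.33989386835043, 'eye': array([0.58323623, 0.0112041 , 0.92121107]), 'attitude': array([-3.10132578, -0.01106005, -1.54255201])}
scene {'vfov': 48.377638813279106, 'cx': 313.07866237368387, 'cy': 197.8516912196723, 'eye': array([ 0.21952923, -0.42190726,  0.80328503]), 'attitude': array([-2.44770845, -0.01292718, -0.74423521])}
```

View pics/top0.png

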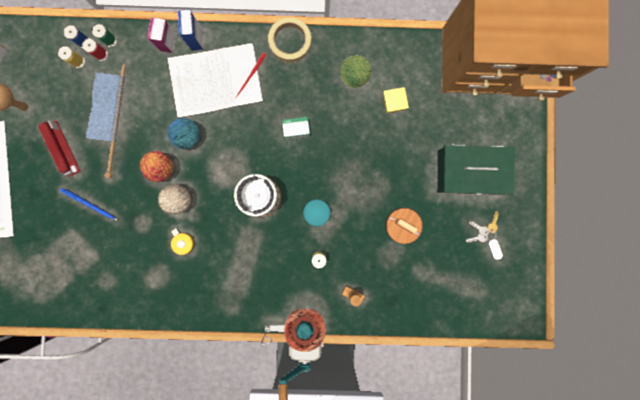

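View pics/scene0.png

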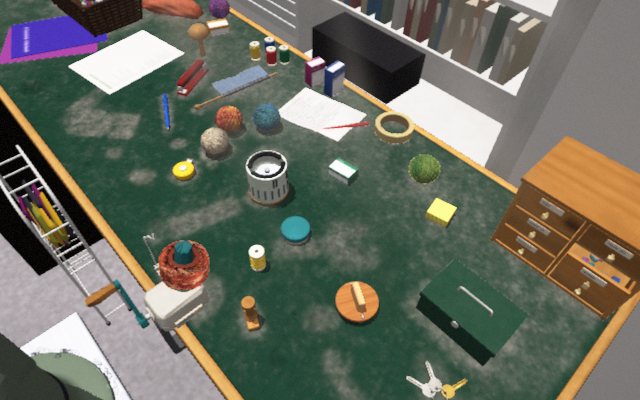

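The top view shows the lid (orange disc) at about (404,226), and the canister at (258,195). The scene view shows them at (357,301) and (267,177). Next I'll measure both coarsely and enlarge them.

```bash
cat > h.py <<'E'
import numpy as np, cv2
from scipy.spatial.transform import Rotation as R
from workcell import bot, eyes, telemetry
def rot(a): return R.from_euler('xyz',a).as_matrix()
def ray(c,u,v,fish):
    f=200/np.tan(np.radians(c['vfov'])/2); x,y=u-c['cx'],v-c['cy']
    if fish:
        r=np.hypot(x,y); t=r/f; k=np.sin(t)/max(r,1e-9); d=np.array([x*k,y*k,np.cos(t)])
    else: d=np.array([x/f,y/f,1])
    return rot(c['attitude'])@d
def onz(c,u,v,z,fish=False):
    d=ray(c,u,v,fish); e=np.array(c['eye']); return e+d*(z-e[2])/d[2]
def pix(c,p,fish=False):
    f=200/np.tan(np.radians(c['vfov'])/2); d=rot(c['attitude']).T@(np.array(p)-c['eye'])
    if fish:
        r=np.hypot(d[0],d[1]); k=f*np.arctan2(r,d[2])/max(r,1e-9)
    else: k=f/d[2]
    return np.array([c['cx']+k*d[0],c['cy']+k*d[1]])
def rect(img,c,ctr,z,half,n,fish=False):
    "metric picture of plane z: column=+x... rows=-y, n px"
    g=np.linspace(-half,half,n); m=np.array([[pix(c,(ctr[0]+a,ctr[1]-b,z),fish) for a in g] for b in g],np.float32)
    return cv2.remap(img,m[...,0],m[...,1],cv2.INTER_CUBIC)
def toolshift(p,s):
    "world displacement to target p in tool axes"
    return rot(s['tool_rot']).T@(np.array(p)-s['position'])
E
python3 - <<'E'
from h import *
I=cv2.imread('pics/top0.png');c=eyes.calibration('top')
h=cv2.cvtColor(I,cv2.COLOR_BGR2HSV)
m=cv2.inRange(h,(5,90,90),(22,255,255));m[:, :370]=0;m[:,440:]=0;m[:195]=0;m[260:]=0
k,_=cv2.findContours(m,0,2);k=max(k,key=cv2.contourArea);(u,v),r=cv2.minEnclosingCircle(k);print(u,v,r,onz(c,u,v,.022))
print('can',onz(c,258,195,.09))
for n,p in dict(tin=(317,212,.025),spool=(319,260,.052),carton=(296,127,.024),wood=(353,295,.03)).items(): print(n,onz(c,*p))
out=[cv2.resize(I[y-30:y+30,x-30:x+30],(400,400),interpolation=cv2.INTER_CUBIC) for x,y in((404,226),(258,195))]
cv2.imwrite('pics/c1.png',np.hstack(out))
s=telemetry.observe();print(eyes.calibration('wrist'))
E
```

```text
404.0 225.40383911132812 18.365245819091797 [ 0.55894542 -0.19624663  0.022     ]
can [0.61814751 0.14040192 0.09      ]
tin [0.58480213 0.01042671 0.025     ]
spool [0.47589256 0.00278189 0.052     ]
carton [0.78530737 0.06613271 0.024     ]
wood [ 0.39444522 -0.07873723  0.03      ]
{'vfov': 65.70646984690485, 'cx': 318.4151220422218, 'cy': 201.42704748094835, 'eye': array([ 0.29029323, -0.55675451,  0.3733915 ]), 'attitude': array([ 2.86759443e+00,  1.35653115e-03, -1.19919310e+00])}
```

View pics/c1.png

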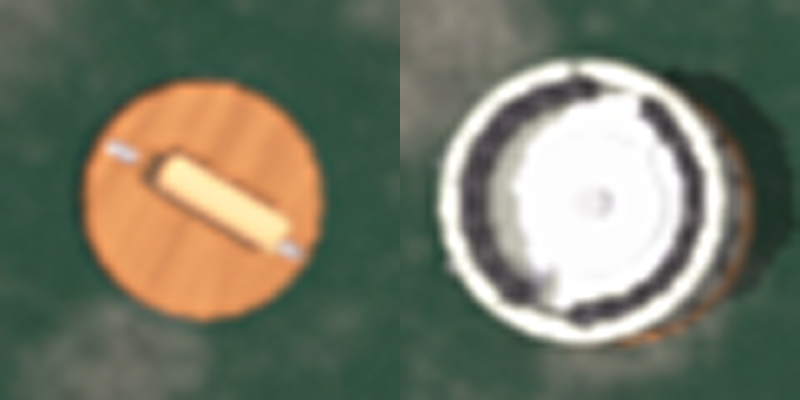

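The crops show the lid's bar and its two silver pointers at crop (122,152) and (290,250). The canister's slots are near crop (622,85) and (545,290). That puts the bar yaw at about 60° and the slot axis at about 160°. I'm moving over the lid.

The rows are not in the units I measure in: shifts go in shares of 50 cm and turns go in shares of pi rad. I convert before sending: 0.25 m / 0.5 = 0.5, 0.15 m / 0.5 = 0.3.

hand_motion --motion "0.085,0.1,-0.0532,0,0,0,0 | 0.085,0.2,-0.1064,0,0,0,0 | 0.085,0.3,-0.16,0,0,0,0 | 0.085,0.4,-0.2128,0,0,0,0 | 0.085,0.5,-0.266,0,0,0,0"

```text
clock: 0.72
position: [0.4125, -0.366, 0.2312]
tool_rot: [-3.141, 0.0, 0.372]
force: [1.0, -0.4, -0.7]
grip_width: 0.0851
finger_force: 0.0
```

hand_motion --motion "0.085,0.1,-0.0532,0,0,0,-0.0477 | 0.085,0.2,-0.1064,0,0,0,-0.0955 | 0.085,0.3,-0.16,0,0,0,-0.1432 | 0.085,0.4,-0.212,0,0,0,-0.191 | 0.085,0.4,-0.212,0,0,0,-0.2149"

```text
clock: 1.35
position: [0.5617, -0.1916, 0.2308]
tool_rot: [-3.141, -0.002, 1.056]
force: [-1.0, -1.6, -0.3]
grip_width: 0.085
finger_force: 0.0
```

hand_motion --motion "0.085,0,0,0,0,0,0 | 0.085,0,0,0,0,0,0" --lines "1,3"

```text
clock: 1.6
position: [0.559, -0.1969, 0.2312]
tool_rot: [-3.141, 0.0, 1.044]
```

```bash
cat > lid.py <<'E'
from h import *; import sys
s=telemetry.observe();c=eyes.calibration('wrist');I=eyes.grab_frame('wrist');cv2.imwrite(sys.argv[1],I)
z=float(sys.argv[2])
print(s['position'],s['tool_rot'],pix(c,(.559,-.196,z),True))
a=rect(I,c,(.559,-.196),z+.022,.06,400,True)      # disc plane, 0.3 mm/px
b=rect(I,c,(.559,-.196),z+.053,.06,400,True)      # bar top plane
cv2.imwrite(sys.argv[1].replace('.png','r.png'),np.hstack([a,b]))
h=cv2.cvtColor(a,cv2.COLOR_BGR2HSV);m=cv2.inRange(h,(4,80,80),(25,255,255))
k,_=cv2.findContours(m,0,2);k=max(k,key=cv2.contourArea);(u,v),r=cv2.minEnclosingCircle(k)
q=.12/399;print('disc',.559-.06+u*q,-.196+.06-v*q,r*q)
E
python3 lid.py pics/w1.png 0
```

```text
[ 0.55898851 -0.19692352  0.23118584] [-3.14134193e+00  4.15401991e-04  1.04375364e+00] [318.84023714 172.262042  ]
disc 0.5572051029061913 -0.1953696995785362 0.04259059361049107
```

View pics/w1r.png

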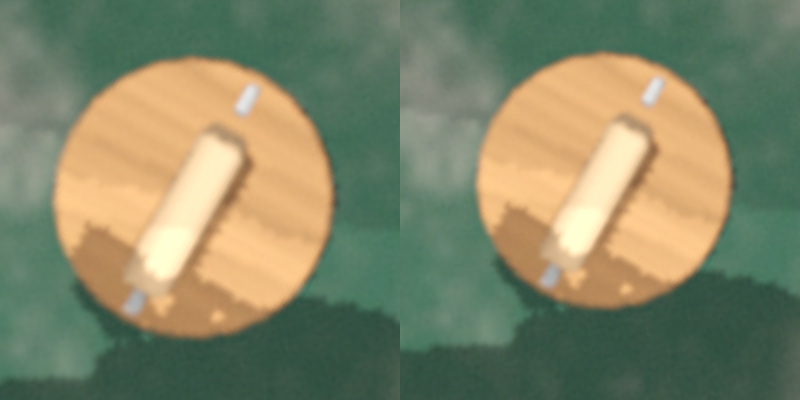

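The rectified wrist view shows pointers at (247,99) and (134,303), so the yaw is 61°. The disc centre is at (0.557,-0.195). I'll descend and grip.

Converted, 0.204 m / 0.5 = 0.408, 0.05 m / 0.5 = 0.1, -0.021 rad / 3.1416 = -0.0067.

hand_motion --motion "0.06,0,-0.0046,0.1,0,0,-0.0067 | 0.06,0.0008,-0.0046,0.2,0,0,-0.0067 | 0.06,0.0008,-0.0046,0.3,0,0,-0.0067 | 0.05,0.0008,-0.0046,0.37,0,0,-0.0067 | 0.05,0.0008,-0.0046,0.408,0,0,-0.0067" --squeeze 60

```text
clock: 2.28
position: [0.5568, -0.1949, 0.0257]
tool_rot: [-3.14, 0.001, 1.066]
force: [-0.4, -0.3, 0.4]
grip_width: 0.05
finger_force: 0.0
```

hand_motion --motion "0.0,0,0,0,0,0,0 | 0.0,0,0,0,0,0,0 | 0.0,0,0,0,0,0,0 | 0.0,0,0,0,0,0,0 | 0.0,0,0,0,0,0,0" --squeeze 60

```text
clock: 2.9
position: [0.5585, -0.195, 0.0288]
tool_rot: [3.139, -0.0, 1.067]
force: [-0.7, -0.0, 9.5]
grip_width: 0.013
finger_force: 60.0
```

Converted, -0.21 m / 0.5 = -0.42, -0.18 m / 0.5 = -0.36.

hand_motion --motion "0.0,0,0,-0.06,0,0,0 | 0.0,0,0,-0.16,0,0,0 | 0.0,0,0,-0.26,0,0,0 | 0.0,0,0,-0.36,0,0,0 | 0.0,0,0,-0.42,0,0,0"

```text
clock: 3.52
position: [0.5581, -0.1949, 0.2408]
tool_rot: [3.138, -0.001, 1.068]
force: [0.2, 0.1, -0.6]
grip_width: 0.0127
finger_force: 58.7
```

hand_motion --motion "0.0,0.09,-0.038,0,0,0,0 | 0.0,0.19,-0.08,0,0,0,0 | 0.0,0.29,-0.122,0,0,0,0 | 0.0,0.39,-0.164,0,0,0,0 | 0.0,0.472,-0.2,0,0,0,0"

```text
clock: 4.15
position: [0.5838, 0.0625, 0.2383]
tool_rot: [3.141, -0.001, 1.069]
force: [1.4, 0.2, -1.7]
grip_width: 0.0129
finger_force: 58.9
```

hand_motion --motion "0.0,0,0,0,0,0,0 | 0.0,0,0,0,0,0,0 | 0.0,0,0,0,0,0,0"

```text
clock: 4.53
position: [0.5839, 0.059, 0.2376]
tool_rot: [3.141, 0.0, 1.066]
force: [-0.5, 0.5, -0.9]
grip_width: 0.0133
finger_force: 58.8
```

```bash
python3 - <<'E'
from h import *
s=telemetry.observe();c=eyes.calibration('wrist');I=eyes.grab_frame('wrist');cv2.imwrite('pics/w2.png',I)
print(s['position'],s['tool_rot'])
a=rect(I,c,(.618,.140),.09,.06,400,True)
cv2.imwrite('pics/w2r.png',np.hstack([a,cv2.resize(I[:, 120:520],(400,400))]))
E
```

```text
[0.58389176 0.05898278 0.23757333] [3.14108512e+00 2.39273590e-04 1.06602793e+00]
```

View pics/w2r.png

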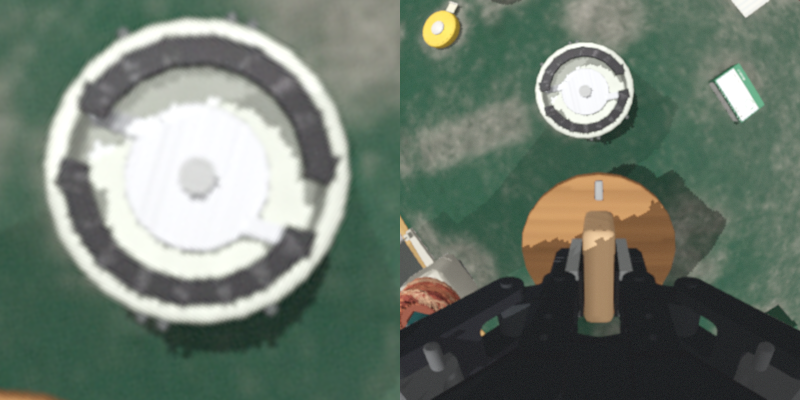

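The canister rim sits at centre (197,170) in the rectified view, with slots at left (~80,140) and right (~315,210). The lid sits straight in the grip. I'll measure the rim circle and the gaps in the dark lip.

```bash
cat > can.py <<'E'
from h import *
import sys
a=cv2.imread('pics/w2r.png')[:,:400];h=cv2.cvtColor(a,cv2.COLOR_BGR2HSV)
m=cv2.inRange(h,(0,0,170),(180,60,255));k,_=cv2.findContours(m,0,2);k=max(k,key=cv2.contourArea)
q=.12/399
(u,v),r=cv2.minEnclosingCircle(cv2.convexHull(k));E=cv2.fitEllipse(cv2.convexHull(k));print('enclosing',u,v,r*q,E)
u,v=E[0];print('centre',.618-.06+u*q,.14+.06-v*q)
d=cv2.inRange(h,(0,0,0),(180,255,125))
for rr in (.0335,.035,.0365,.038):
    t=np.radians(np.arange(0,360,.5));x=(u+rr/q*np.cos(t)).round().astype(int);y=(v-rr/q*np.sin(t)).round().astype(int)
    g=d[y,x]==0; e=np.flatnonzero(np.diff(g.astype(int),append=int(g[0])))
    print(rr,[(e_/2,'on' if not g[e_] else 'off') for e_ in e])
E
python3 can.py
```

```text
enclosing 196.4840850830078 169.61614990234375 0.045951010338345866 ((196.37966918945312, 169.6920928955078), (304.0014343261719, 304.34466552734375), 31.142438888549805)
centre 0.6170615546434446 0.1489647840915766
0.0335 [(np.float64(121.5), 'on'), (np.float64(125.5), 'off'), (np.float64(152.5), 'on'), (np.float64(176.5), 'off'), (np.float64(242.0), 'on'), (np.float64(244.5), 'off'), (np.float64(245.0), 'on'), (np.float64(246.0), 'off'), (np.float64(262.5), 'on'), (np.float64(264.0), 'off'), (np.float64(279.5), 'on'), (np.float64(281.0), 'off'), (np.float64(282.0), 'on'), (np.float64(283.5), 'off'), (np.float64(284.5), 'on'), (np.float64(285.0), 'off'), (np.float64(304.0), 'on'), (np.float64(304.5), 'off'), (np.float64(328.0), 'on'), (np.float64(354.5), 'off')]
0.035 [(np.float64(44.0), 'on'), (np.float64(45.5), 'off'), (np.float64(152.0), 'on'), (np.float64(175.5), 'off'), (np.float64(329.0), 'on'), (np.float64(354.0), 'off')]
0.0365 [(np.float64(43.0), 'on'), (np.float64(45.5), 'off'), (np.float64(122.0), 'on'), (np.float64(123.5), 'off'), (np.float64(154.5), 'on'), (np.float64(174.5), 'off'), (np.float64(329.5), 'on'), (np.float64(352.5), 'off')]
0.038 [(np.float64(43.0), 'on'), (np.float64(45.5), 'off'), (np.float64(122.0), 'on'), (np.float64(124.5), 'off'), (np.float64(154.0), 'on'), (np.float64(174.0), 'off'), (np.float64(331.0), 'on'), (np.float64(348.5), 'off')]
```

```bash
cat > held.py <<'E'
from h import *
import sys
from scipy.optimize import least_squares
I=cv2.imread(sys.argv[1]);c=eyes.calibration('wrist');s=telemetry.observe();R_=rot(s['tool_rot'])
z=s['position'][2]-.0288+.022
h=cv2.cvtColor(I,cv2.COLOR_BGR2HSV);m=cv2.inRange(h,(4,60,60),(25,255,255));m[:172]=0;m[:,:230]=0;m[:,410:]=0
k,_=cv2.findContours(m,0,1);k=max(k,key=cv2.contourArea)[:,0]
top=[ (u,k[k[:,0]==u,1].min()-.5) for u in range(256,386,3)]
P=np.array([(R_.T@(onz(c,u,v,z,True)-s['position']))[:2] for u,v in top])
f=least_squares(lambda p:np.hypot(P[:,0]-p[0],P[:,1]-p[1])-.042,(0,0),loss='soft_l1',f_scale=.0005)
g=least_squares(lambda p:np.hypot(P[:,0]-p[0],P[:,1]-p[1])-p[2],(0,0,.042),loss='soft_l1',f_scale=.0005)
print('lid centre in tool xy',f.x,np.abs(f.fun).max(),'free r',g.x)
w=cv2.inRange(h,(0,0,130),(180,50,255));w[:172]=0;w[215:]=0;w[:,:300]=0;w[:,340:]=0
M=cv2.moments(w,True);p=(R_.T@(onz(c,M['m10']/M['m00'],M['m01']/M['m00'],z,True)-s['position']))[:2]
print('pointer',M['m00'],p)
E
python3 held.py pics/w2.png
```

```text
lid centre in tool xy [-0.00039857 -0.00073148] 0.0006196329302025419 free r [ 0.001189   -0.00067853  0.04057943]
pointer 148.0 [ 0.0326505  -0.00068082]
```

Converted, 0.1135 m / 0.5 = 0.227, 0.09 m / 0.5 = 0.18, -0.85 rad / 3.1416 = -0.2706.

hand_motion --motion "0.0,0.06,0.04,0,0,0,-0.0541 | 0.0,0.12,0.08,0,0,0,-0.1082 | 0.0,0.18,0.12,0,0,0,-0.1623 | 0.0,0.227,0.1464,0,0,0,-0.2165 | 0.0,0.227,0.1464,0,0,0,-0.2706"

```text
clock: 5.2
position: [0.7036, 0.1248, 0.2365]
tool_rot: [-3.141, -0.001, 1.923]
force: [-0.7, -1.0, -0.5]
grip_width: 0.0132
finger_force: 58.9
```

hand_motion --motion "0.0,0,0,0,0,0,-0.0573 | 0.0,0,0,0,0,0,-0.1146 | 0.0,0,0,0,0,0,-0.1719 | 0.0,0,0,0,0,0,-0.2292 | 0.0,0,0,0,0,0,-0.2865"

```text
clock: 5.82
position: [0.7028, 0.1233, 0.2373]
tool_rot: [-3.141, 0.0, 2.822]
force: [0.3, 0.9, -0.9]
grip_width: 0.0127
finger_force: 58.9
```

hand_motion --motion "0.0,0,0,0,0,0,-0.0076 | 0.0,0,0,0,0,0,-0.0076 | 0.0,0,0,0,0,0,-0.0076"

```text
clock: 6.2
position: [0.7027, 0.1243, 0.2374]
tool_rot: [-3.141, 0.0, 2.839]
force: [-0.2, -0.8, -1.1]
grip_width: 0.013
finger_force: 58.9
```

```bash
python3 - <<'E'
from h import *
s=telemetry.observe();c=eyes.calibration('wrist');I=eyes.grab_frame('wrist');cv2.imwrite('pics/w3.png',I)
print(s['position'],s['tool_rot'],s['qpos'])
a=rect(I,c,(.618,.140),.09,.06,400,True)
cv2.imwrite('pics/w3r.png',np.hstack([a,cv2.resize(I[:, 120:520],(400,400))]))
E
sed -i 's/w2r/w3r/' can.py; python3 can.py; python3 held.py pics/w3.png
```

```text
[0.70271755 0.12429959 0.23736126] [-3.14147053e+00  1.21445210e-04  2.83905192e+00] [ 0.14242666  0.75551163 -0.73653582  1.29831058  0.50284451  1.27314577
  0.66735551]
enclosing 196.54490661621094 169.14312744140625 0.045593775699013156 ((196.59695434570312, 169.3576202392578), (301.7325744628906, 302.13555908203125), 48.18309783935547)
centre 0.6171269035626176 0.1490653773716518
0.0335 [(np.float64(151.5), 'on'), (np.float64(175.0), 'off'), (np.float64(330.0), 'on'), (np.float64(356.0), 'off')]
0.035 [(np.float64(330.5), 'on'), (np.float64(354.5), 'off')]
0.0365 [(np.float64(331.5), 'on'), (np.float64(353.5), 'off')]
0.038 [(np.float64(332.5), 'on'), (np.float64(347.5), 'off')]
lid centre in tool xy [-1.58594445e-05  2.54462616e-04] 0.0006611288724040071 free r [0.00156198 0.00030807 0.04058319]
pointer 149.0 [0.03298412 0.0004769 ]
```

View pics/w3r.png

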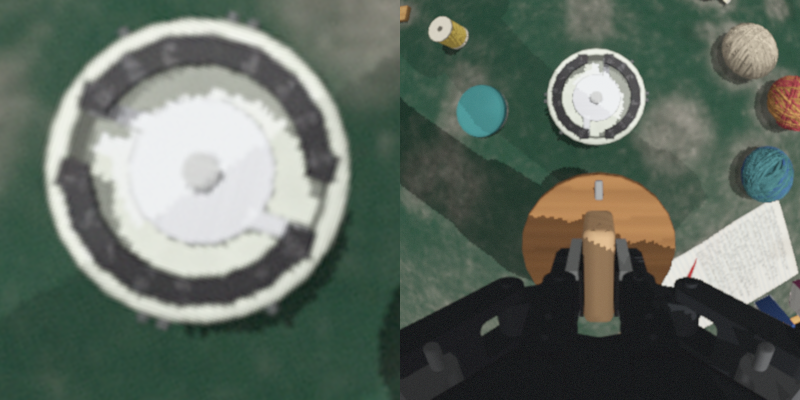

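The second view agrees: centre (0.6171, 0.1490), slot yaw 163°, half-mark rib at about 118°, and the lid is centred in the grip. I'll move over the mouth and descend to just above it.

Converted, 0.112 m / 0.5 = 0.224, 0.09 m / 0.5 = 0.18, -0.006 rad / 3.1416 = -0.0019.

hand_motion --motion "0.0,0.09,-0.002,0,0,0,-0.0019 | 0.0,0.1782,-0.0038,0,0,0,-0.0019 | 0.0,0.1782,-0.0038,0.1,0,0,-0.0019 | 0.0,0.1782,-0.0038,0.18,0,0,-0.0019 | 0.0,0.1782,-0.0038,0.224,0,0,-0.0019"

```text
clock: 6.88
position: [0.6165, 0.1487, 0.1237]
tool_rot: [-3.141, -0.001, 2.847]
force: [0.5, 0.4, -0.3]
grip_width: 0.0129
finger_force: 59.0
```

hand_motion --motion "0.0,0,0,0,0,0,0 | 0.0,0,0,0,0,0,0"

```text
clock: 7.12
position: [0.6177, 0.1494, 0.1267]
tool_rot: [3.14, 0.001, 2.847]
force: [-0.3, -0.1, -1.0]
grip_width: 0.0129
finger_force: 59.0
```

```bash
python3 -c "
from h import *
s=telemetry.observe();print(s['position'],s['tool_rot'],toolshift((.6171,.149,.125),s))"
```

```text
[0.61773208 0.14943937 0.12674442] [3.14047366e+00 1.36777230e-03 2.84745360e+00] [ 0.00047994 -0.0006057   0.00174309]
```

Converted, 0.014 m / 0.5 = 0.028, 0.008 m / 0.5 = 0.016.

hand_motion --motion "0.0,0.001,-0.0012,0.008,0,0,0 | 0.0,0.001,-0.0012,0.016,0,0,0 | 0.0,0.001,-0.0012,0.022,0,0,0 | 0.0,0.001,-0.0012,0.028,0,0,0"

```text
clock: 7.62
position: [0.6164, 0.1486, 0.1111]
tool_rot: [3.142, -0.0, 2.848]
force: [-0.2, -0.2, -0.6]
grip_width: 0.0131
finger_force: 59.0
```

hand_motion --motion "0.0,0,0,0.006,0,0,0 | 0.0,0,0,0.012,0,0,0 | 0.0,0,0,0.016,0,0,0 | 0.0,0,0,0.016,0,0,0"

```text
clock: 8.12
position: [0.6164, 0.1485, 0.1048]
tool_rot: [-3.141, 0.001, 2.848]
force: [-9.5, -4.4, 26.2]
grip_width: 0.0128
finger_force: 62.8
```

Converted, -0.0005 m / 0.5 = -0.001, 0.0004 m / 0.5 = 0.0008.

hand_motion --motion "0.0,0.0008,-0.0006,-0.001,0,0,0 | 0.0,0.0008,-0.0006,-0.001,0,0,0"

```text
clock: 8.38
position: [0.6163, 0.1485, 0.1048]
tool_rot: [3.141, 0.001, 2.848]
force: [-2.9, -1.9, 14.4]
grip_width: 0.0129
finger_force: 61.2
```

```bash
python3 -c "
from h import *
s=telemetry.observe();print(s['position'],s['force'],s['moment'])"
```

```text
[0.61634731 0.14850384 0.10481871] [-2.86969321 -1.89559985 14.37162112] [-0.38460226  0.73988845 -0.00662877]
```

Converted, 0.08 rad / 3.1416 = 0.0255.

hand_motion --motion "0.0,0,0,0,0,0,0.0255 | 0.0,0,0,0,0,0,0.0509 | 0.0,0,0,0,0,0,0.0764 | 0.0,0,0,0,0,0,0.1019" --squeeze 90

```text
clock: 8.88
position: [0.6168, 0.149, 0.1049]
tool_rot: [3.139, 0.001, 2.526]
force: [1.2, 1.0, 9.9]
grip_width: 0.0124
finger_force: 87.8
```

```bash
python3 -c "
from h import *
s=telemetry.observe();print(s['position'],s['force'],s['moment'])"
```

```text
[0.61678969 0.1490472  0.10491332] [1.22896962 0.98038736 9.94512028] [0.17423581 0.00277895 0.18379928]
```

Converted, 0.466 rad / 3.1416 = 0.1483.

hand_motion --motion "0.0,0,0,0,0,0,0.0318 | 0.0,0,0,0,0,0,0.0637 | 0.0,0,0,0,0,0,0.0955 | 0.0,0,0,0,0,0,0.1273 | 0.0,0,0,0,0,0,0.1483"

```text
clock: 9.5
position: [0.617, 0.1491, 0.1049]
tool_rot: [3.139, 0.0, 2.059]
force: [3.5, 1.0, 9.3]
grip_width: 0.0125
finger_force: 88.1
```

hand_motion --motion "0.0,0,0,0,0,0,0 | 0.0,0,0,0,0,0,0"

```text
clock: 9.75
position: [0.617, 0.1491, 0.1049]
tool_rot: [3.139, 0.0, 2.062]
force: [2.9, 1.2, 9.8]
grip_width: 0.0121
finger_force: 88.3
```

```bash
python3 - <<'E'
from h import *
s=telemetry.observe();c=eyes.calibration('wrist');I=eyes.grab_frame('wrist');cv2.imwrite('pics/w4.png',I)
print(s['position'],s['tool_rot'],s['force'],s['moment'])
T=eyes.grab_frame('scene');cv2.imwrite('pics/w4c.png',np.hstack([cv2.resize(I[130:290,220:420],(500,400),interpolation=2),cv2.resize(T[120:220,217:317],(300,300),interpolation=2)[:400] if 0 else cv2.resize(T[110:210,230:305],(300,400),interpolation=2)]))
E
python3 held.py pics/w4.png
```

```text
[0.61698078 0.14912122 0.10492586] [3.13863630e+00 2.39668949e-04 2.06175414e+00] [2.85991108 1.19532453 9.79280077] [ 0.2740099  -0.2854553  -0.22299342]
lid centre in tool xy [-0.00014006 -0.00026811] 0.0009260694172325626 free r [ 2.62999020e-03 -8.41490872e-05  3.95099887e-02]
pointer 178.0 [ 3.46127695e-02 -8.99192554e-05]
```

View pics/w4c.png

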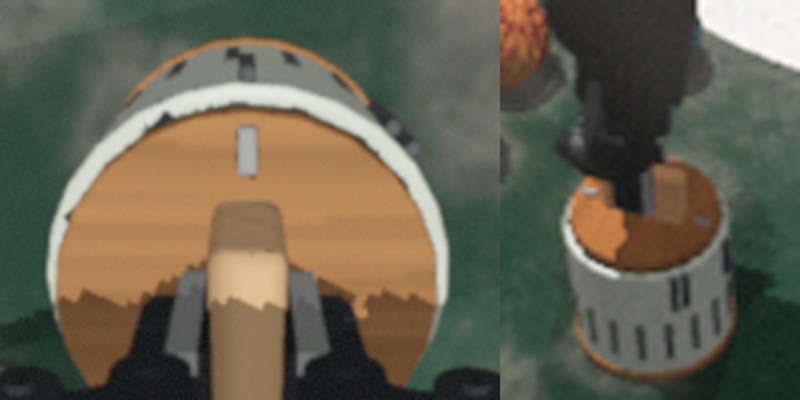

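The pointer at crop (247,150) lines up with the single rib at about (243,65), and the lock pair sits farther clockwise at about (395,130). The disc rests flat inside the rim, pressed down at about 10 N, and the grip hasn't slipped. I'm handing in.

```bash
python3 -c "
from workcell import bot, eyes, telemetry
print(bot.job_done())"
```

```text
the job is handed in; nothing more can be done
None
```

The lid is on the canister, fully down and turned 45° clockwise to the single rib, and the gripper is still holding it there. I handed the job in at about 10 s; no result came back, and I left the other items alone.

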